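Gauge the caddy spacers and fit the one that passes

ROBOT

A 6-joint arm with a two-finger parallel gripper is mounted at the origin on the work surface. World frame = base frame: x ahead of the robot, y to its left, z up, the work surface at z = 0. Lengths are in mm, angles in rad, forces in N, time in s.
With the tool pointing down it reaches from about 350 to 975 mm from the base axis. Payload 4.9 kg.
Tool frame: the origin (TCP) lies on the centre line of the jaws, within the pads' length; the fingertips stand 17 mm ahead of it and the grasp point (between the pads) lies 2 mm behind it; z points along the fingers, y is the line along which they close (so a half turn about z gives the same grasp; the last joint's range is limited). The gripper opens to 85 mm and grips with 20 to 120 N. Pads are 22 mm wide; open, the fingers measure 114 mm over their backs; the gripper's body (76 mm by 85 mm) begins 54 mm behind the grasp point. The pads swing forward as they close: fully open they stand 13 mm farther back than shut.
Start: joints at [1.191, 0.053, 1.613, -0, 1.476, -0.119], TCP at [161.149, 603.848, 248.304] pointing down, gripper open.
Joint ranges: [-3.01, 3.01], [-1.01, 2.22], [0.06, 2.58], [-1.02, 4.17], [0.09, 2.62], [-3.14, 3.14]. Speed limits (rad/s): [2.57, 2.57, 3.14, 3.14, 3.14, 3.14].

INTERFACE

Orientations are given as a rotation vector (axis times angle).
In Python, from bench import telemetry, grab_frame, camera_params, order gives the robot as it stands.
- The arm moves only by the tool play_rows, never from a script. Its argument "increments" is a list of rows, each a list of 3 entries, a list of its own where there are three numbers: the turn, a rotation vector about the tool's x, y, z in rad, then the shift along the tool's x, y, z in mm, then the opening, from -1 (shut) to 1 (fully open), so that 0 is half open. In form: [[[rx, ry, rz], [tx, ty, tz], fingers], ...]. A call has exactly 10 rows; each row shifts and turns the commanded pose from where the row before left it, along the tool's axes as they then stand; what a row does not reach is not made up. A row lasts 1/12 s, in which the tool goes at most 41.7 mm and 7.16 degrees, less where a joint would pass 70% of its speed; a pose out of reach is approached as far as the arm can. A call with a gripper value outside its range is refused whole. The fingers move at their own pace and stop on an object; the grip force is fixed at half the most. Time passes only in rows, so rows that do not move let the fingers close, or fill a call up. It gives the time, the measured TCP pose, the force, the opening and the grip force at its end, in the units of the state.
- telemetry.state(): the state, without advancing time (a new reading comes with each control period).
- grab_frame(name): name is "scene" or "top" or "wrist"; returns (picture, depth): 420x560x3 uint8, red, green, blue; 420x560 float32, mm along the optical axis (not along the pixel's ray), 0 where there is no reading.
- camera_params(name): a dict with "vfov" (degrees; the focal length in pixels is half the picture's height over the tangent of half this angle, whatever the lens; pixels are square), "cx", "cy" (the principal point, pixels), "k1" (the pictures are not rectified: a ray, as slopes to the right and down, at radius r is drawn at 1 + k1 r^2 times it, then the intrinsics apply), "rvec" (rotation vector, rad) and "tvec" (3), from world to camera coordinates, as OpenCV has them; the wrist camera has in their place "tool_from_camera" (4x4, takes a point from camera to tool coordinates, whose origin is the TCP and whose axes are the flange's). Camera axes: x right, y down, z forward; pixel columns grow to the right and rows downward; lengths in mm; the calibration is good to about 2 mm. A picture is of the moment at which its call begins: read the wrist's pose just before it. camera_params takes no time and is no camera call.
- order.finish_job(): hands the job in; it is judged then, once.
The state is a dict: "t": time; "qpos": joint angles; "qd": joint speeds; "effort": joint torques, N m; "tool_pos": TCP position; "ee_rot": TCP orientation; "force": force on the tool from outside, world axes, zero at the start; "wrist_torque": the same for the moment, N m; "opening": finger opening in mm; "grip_force": force on a finger pad.
Only numpy, scipy, OpenCV 4.12 (cv2) and the standard library are available. Lean on these libraries where they do the work, as an engineer would, in place of code of your own. Each camera call takes 0.05 s, during which the arm holds its last target. There are 200 camera calls.

TASK

Take the gauge pin from its wooden stand and try it gently in the bores of the three caddy spacers, never forcing it, until you find the one that it goes down right to the desk. Then put the pin back upright, fully down in its stand, and slip that spacer gently over the spindle of the bare turntable until it stands flat on the disc. Leave the two other spacers standing where they are, and everything else alone.

Things in the scene. Friction and masses are not known exactly. Their poses are not given: they have to be found in the camera images.
- spacer_a: one of three like grey plastic spacers, loose: 42 x 42 mm, 40 mm tall, about 80 g; more than 35 N cracks it. Upright round bore in the middle, mouth 17.2 mm wide, 1 mm chamfer. In one of the three (unknown which) it runs straight through to the desk; in the other two a step 14 mm below the top narrows it to 11 mm and stops the pin. Origin: centre of underside; z up the bore; x, y square to the sides.
- spacer_b: one of three like grey plastic spacers, loose: 42 x 42 mm, 40 mm tall, about 80 g; more than 35 N cracks it. Upright round bore in the middle, mouth 17.2 mm wide, 1 mm chamfer. In one of the three (unknown which) it runs straight through to the desk; in the other two a step 14 mm below the top narrows it to 11 mm and stops the pin. Origin: centre of underside; z up the bore; x, y square to the sides.
- spacer_c: one of three like grey plastic spacers, loose: 42 x 42 mm, 40 mm tall, about 80 g; more than 35 N cracks it. Upright round bore in the middle, mouth 17.2 mm wide, 1 mm chamfer. In one of the three (unknown which) it runs straight through to the desk; in the other two a step 14 mm below the top narrows it to 11 mm and stops the pin. Origin: centre of underside; z up the bore; x, y square to the sides.
- pin: aluminium gauge pin, about 80 g: round shaft 16 mm across and 55 mm long, its foot chamfered by 1.5 mm over the last 2 mm, under a square grip 24 x 24 mm and 30 mm tall (85 mm overall). Starts upright in the stand. Origin: centre of the foot; z points up the shaft to the grip; x, y square to the grip's sides.
- stand: dark wooden block fixed to the desk, 60 x 60 x 40 mm tall, with a round blind hole 19 mm across (2 mm chamfer) and 28 mm deep in its middle; the pin stands in it on the hole's floor, 12 mm over the desk. Origin: centre of the underside, z up.
- turntable: bare base of the caddy, fixed to the desk: plywood disc 120 mm across and 10 mm thick with an upright aluminium spindle in its middle, 15 mm across, reaching 58 mm over the desk, its last 6 mm tapered to 8 mm. A spacer that fits slides down it until it stands on the disc. Origin: centre of the disc's underside, z up the spindle.
- dish: small round glazed dish 94 mm across, 18 mm tall; leave alone. Origin: centre of the underside.
- pencil_cup: black plastic pencil cup with pencils, 80 mm across, 100 mm tall (170 with the pencils); leave alone. Origin: centre of the underside.
- eraser: pink eraser 45 x 20 x 12 mm; leave alone. Origin: centre of the underside.
- sharpener: small metal pencil sharpener 26 x 16 x 14 mm; leave alone. Origin: centre of the underside.
- glue_stick: upright glue stick, 26 mm across, 85 mm tall; leave alone. Origin: centre of the underside.
- tape_roll: roll of clear tape lying flat, 70 mm across, 18 mm tall; leave alone. Origin: centre of the underside.

How it is judged (in metres and radians):
On the way, in this order (a step that is already met when the one before it is completed fails the run):
1. the pin is down in the bore of a spacer to within 14 mm of the desk side (26 mm or more deep) (((z of pin in the frame of spacer_a below 0.014 m and horizontal distance between pin and spacer_a below 0.004 m and angle between the z axis of pin and the z axis of spacer_a, either way round below 0.12 rad) or (z of pin in the frame of spacer_b below 0.014 m and horizontal distance between pin and spacer_b below 0.004 m and angle between the z axis of pin and the z axis of spacer_b, either way round below 0.12 rad) or (z of pin in the frame of spacer_c below 0.014 m and horizontal distance between pin and spacer_c below 0.004 m and angle between the z axis of pin and the z axis of spacer_c, either way round below 0.12 rad))), for 0.2 s.
2. the pin is back upright in its stand, within 5 mm of the hole's floor (z of pin in the frame of stand below 0.017 m and horizontal distance between pin and stand below 0.006 m and angle between pin's own z axis and vertical below 0.15 rad), for 0.2 s.
At the end, for the whole second after the job is handed in: One spacer is on the spindle, upright and down on the disc within 3 mm, released and at rest; the pin is upright in its stand within 5 mm of the hole's floor; the two other spacers stand upright within 40 mm of where they started (all of step 2 and linear speed of pin below 0.02 m/s and ((z of spacer_a in the frame of turntable between 0.007 and 0.013 m and horizontal distance between spacer_a and turntable below 0.004 m and angle between spacer_a's own z axis and vertical below 0.1 rad and linear speed of spacer_a below 0.02 m/s and distance of each of spacer_b, spacer_c from where it was at the start of the episode below 0.04 m and angle between each of spacer_b, spacer_c's own z axis and vertical below 0.12 rad) or (distance of each of spacer_a, spacer_c from where it was at the start of the episode below 0.04 m and angle between each of spacer_a, spacer_c's own z axis and vertical below 0.12 rad and z of spacer_b in the frame of turntable between 0.007 and 0.013 m and horizontal distance between spacer_b and turntable below 0.004 m and angle between spacer_b's own z axis and vertical below 0.1 rad and linear speed of spacer_b below 0.02 m/s) or (distance of each of spacer_a, spacer_b from where it was at the start of the episode below 0.04 m and angle between each of spacer_a, spacer_b's own z axis and vertical below 0.12 rad and z of spacer_c in the frame of turntable between 0.007 and 0.013 m and horizontal distance between spacer_c and turntable below 0.004 m and angle between spacer_c's own z axis and vertical below 0.1 rad and linear speed of spacer_c below 0.02 m/s))); the robot touches nothing.
It fails at once if the pin is forced against a spacer with more than 35 N (contact force between pin and spacer_a above 35 N or contact force between pin and spacer_b above 35 N or contact force between pin and spacer_c above 35 N).
It fails at once if a spacer is dropped or pressed on the turntable or its spindle with more than 35 N (contact force between any of spacer_a, spacer_b, spacer_c and turntable above 35 N).
It fails at once if a bystander (cup, eraser, sharpener, glue stick, tape roll, dish) is moved by more than 30 mm (distance of any of pencil_cup, eraser, sharpener, glue_stick, tape_roll, dish from where it was at the start of the episode above 0.03 m).
It also fails if it takes over 72 s, if anything falls off the work surface, if the arm or the gripper's body presses on something with over 40 N, if the wrist force passes 120 N, or if a joint passes its speed limit or range.

## Working session

There is one attempt and no reset: what is moved stays moved. The work goes in short steps, Python scripts to look and compute and a tool call to move; the robot and the scene stay as the last step left them, time stands still between calls to the robot, and variables do not carry over. Pictures are saved under pics/ and viewed, at most 10 in all, crops included, and the job is handed in when it is done.

Besides the shell and the picture viewer there is one more tool, called as name([rows], argument=value, ...), one row to a line, values as JSON. play_rows: Moves the arm, as the interface text tells. Its arguments: {"type":"object","properties":{"increments":{"type":"array"}},"required":["increments"]}

```bash
mkdir -p pics
cat > h.py <<'E'
import numpy as np, cv2
from bench import telemetry, grab_frame, camera_params, order
from scipy.spatial.transform import Rotation as R
def cam(name):
    c=camera_params(name); f=210/np.tan(np.radians(c['vfov'])/2)
    if name=='wrist':
        s=telemetry.state(); T=np.array(c['tool_from_camera']); 
        Rt=R.from_rotvec(s['ee_rot']).as_matrix()
        Rw=Rt@T[:3,:3]; o=Rt@T[:3,3]+np.array(s['tool_pos'])
    else:
        Rm=R.from_rotvec(np.ravel(c['rvec'])).as_matrix(); Rw=Rm.T; o=-Rm.T@np.ravel(c['tvec'])
    return dict(f=f,cx=c['cx'],cy=c['cy'],k1=c['k1'],Rw=Rw,o=o)
def slopes(C,uv):
    K=np.array([[C['f'],0,C['cx']],[0,C['f'],C['cy']],[0,0,1.]])
    return cv2.undistortPoints(np.array(uv,float).reshape(-1,1,2),K,np.array([C['k1'],0,0,0.])).reshape(-1,2)
def toz(C,uv,z):
    s=slopes(C,uv); d=np.c_[s,np.ones(len(s))]@C['Rw'].T
    return C['o']+d*((z-C['o'][2])/d[:,2])[:,None]
def cloud(C,depth):
    v,u=np.mgrid[:420,:560]; s=slopes(C,np.c_[u.ravel(),v.ravel()])
    p=np.c_[s,np.ones(len(s))]*depth.reshape(-1,1)
    return (p@C['Rw'].T+C['o']).reshape(420,560,3)
def shot(name,fn):
    C=cam(name); im,d=grab_frame(name); cv2.imwrite('pics/'+fn,im[:,:,::-1]); np.savez('pics/'+fn+'.npz',im=im,d=d,**C); return C,im,d
E
python3 - <<'E'
from h import *
s=telemetry.state(); print(s)
for n in('top','scene'):
    C,im,d=shot(n,n+'1.png'); print(n,C['o'],C['f'],C['k1'],C['Rw'].round(2).tolist(),(d>0).mean())
print(camera_params('wrist'))
E
```

```text
{'t': 0.0, 'qpos': array([ 1.19097423e+00,  5.33450640e-02,  1.61429222e+00,  3.81661337e-05,
        1.47600566e+00, -1.19016140e-01]), 'qd': array([ 0.00199059, -0.00133209,  0.00070858, -0.0008733 , -0.00195965,
        0.00205319]), 'effort': array([-2.67713011e-03, -3.93682516e+01, -3.70166159e+01, -2.18009386e-04,
        7.25971826e-03, -2.27988789e-05]), 'tool_pos': array([160.94217796, 603.31418713, 247.07136555]), 'ee_rot': array([-4.08447832e-01, -3.11437862e+00,  3.10565488e-03]), 'force': array([0.09523529, 0.66088679, 0.14762897]), 'wrist_torque': array([-0.04065211,  0.06455429,  0.03861953]), 'grip_force': 0.0, 'opening': 85.3327276204715}
top [459.74735756 116.83758105 916.9306961 ] 447.50227011512015 0.04764321173991897 [[-0.02, -0.98, 0.19], [-1.0, 0.02, 0.01], [-0.01, -0.19, -0.98]] 0.9957993197278912
scene [1344.38299768 -349.06944235  631.90932882] 446.9808675544877 -0.08291358150161791 [[0.54, 0.48, -0.69], [0.84, -0.32, 0.44], [-0.01, -0.82, -0.57]] 0.9961649659863946
{'vfov': 65.06758642860207, 'cx': 272.81051899145683, 'cy': 208.7708706439789, 'k1': -0.06604808707460982, 'tool_from_camera': array([[ 3.15274266e-04, -9.45205249e-01, -3.26476550e-01,
         8.39272420e+01],
       [ 9.99999944e-01,  3.35409029e-04, -5.37902666e-06,
        -2.21954445e-01],
       [ 1.14587467e-04, -3.26476530e-01,  9.45205302e-01,
        -1.25688869e+02],
       [ 0.00000000e+00,  0.00000000e+00,  0.00000000e+00,
         1.00000000e+00]])}
```

View pics/top1.png

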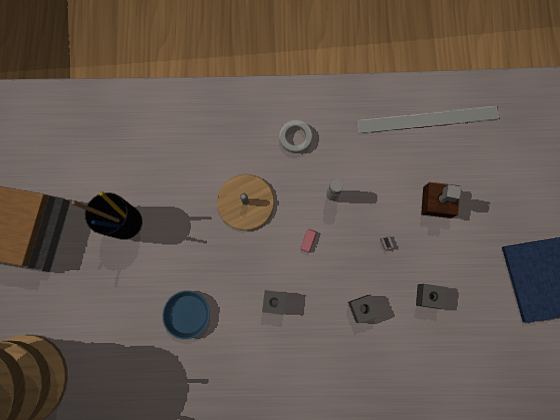

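View pics/scene1.png

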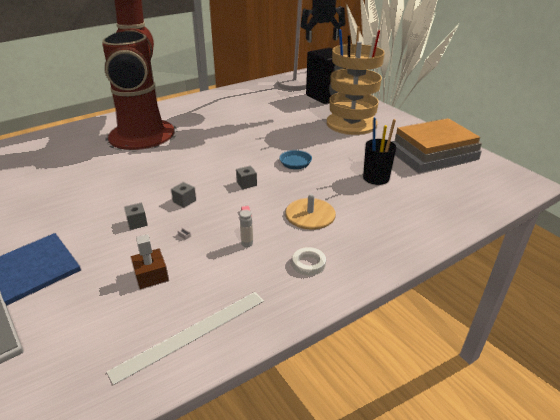

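The top view shows the pin and stand near (440,200), the turntable at (246,202), and spacers at about (275,302), (367,309) and (433,297). The glue stick is at (336,188). The scene view agrees. Next I measure from depth.

```bash
cat > m.py <<'E'
from h import *
z=np.load('pics/top1.png.npz'); C={k:z[k] for k in('f','cx','cy','k1','Rw','o')}; P=cloud(C,z['d'])
def top(n,u,v,w,zl,zh):
    p=P[v-w:v+w,u-w:u+w].reshape(-1,3); p=p[(p[:,2]>zl)&(p[:,2]<zh)]
    if len(p)<3: print(n,'none'); return
    r=cv2.minAreaRect(p[:,:2].astype(np.float32)); print(n,len(p),'z',np.median(p[:,2]).round(1),'rect',np.round(r[0],1),np.round(r[1],1),round(r[2],1))
for n,u,v in(('s1',275,302),('s2',363,308),('s3',430,297)): top(n,u,v,30,35,45)
top('pin',452,193,25,88,105); top('stand',440,200,30,35,45); top('disc',246,202,40,5,16); top('spindle',246,200,15,40,65)
top('glue',336,188,20,75,95); top('sharp',388,243,15,8,20); top('eraser',310,240,18,8,20); top('cup',110,213,60,90,200)
E
python3 m.py
```

```text
s1 422 z 40.0 rect [455.9 136.1] [41.7 41.5] 81.6
s2 462 z 39.9 rect [441.3 -37. ] [42.3 43.9] 18.7
s3 458 z 39.9 rect [ 463.4 -168.5] [43.8 41.6] 80.7
pin 203 z 96.6 rect [ 654.  -203.5] [25.2 24.2] 78.1
stand 686 z 39.7 rect [ 653.7 -203. ] [61.6 62.2] 81.7
disc 2452 z 10.0 rect [667.5 190.7] [119.  132.9] 71.5
spindle 54 z 54.3 rect [660.3 192.6] [13.2 14. ] 46.6
glue 146 z 84.8 rect [672.7  11.3] [24.6 24.7] 44.1
sharp 105 z 12.1 rect [569.5 -93.2] [25.9 17.6] 22.2
eraser 210 z 11.5 rect [577.1  65. ] [19.7 44.6] 67.7
cup 673 z 100.9 rect [625.2 442.8] [78.1 80. ] 69.7
```

```bash
cat >> h.py <<'E'
def plan(xyz,closedeg=None):
    s=telemetry.state(); Rt=R.from_rotvec(s['ee_rot']).as_matrix(); p=np.array(s['tool_pos'])
    print('t',round(s['t'],2),'pos',p.round(1),'close',np.degrees(np.arctan2(Rt[1,1],Rt[0,1])).round(2),'z',Rt[:,2].round(4),'q',np.round(s['qpos'],2),'open',round(s['opening'],1),'F',np.round(s['force'],1))
    Rg=Rt
    if closedeg is not None:
        c=np.radians(closedeg); y=np.array([np.cos(c),np.sin(c),0]); z=np.array([0,0,-1.]); Rg=np.c_[np.cross(y,z),y,z]
        print('turn',R.from_matrix(Rt.T@Rg).as_rotvec().round(4))
    print('shift after turn',(Rg.T@(np.array(xyz)-p)).round(1))
E
python3 -c "
from h import *
plan([654,-203.3,190],79)"
```

```text
t 0.1 pos [160.9 603.4 247.2] close 75.06 z [-7.0e-04 -1.8e-03 -1.0e+00] q [ 1.19  0.05  1.61 -0.    1.48 -0.12] open 85.2 F [0.4 0.6 0.3]
turn [-0.0019 -0.0003 -0.0688]
shift after turn [-637.9 -697.8   57.2]
```

play_rows([
  [[0,0,-0.0688],[0,0,0],1],
  [[0,0,0],[-10,-11,0],1],
  [[0,0,0],[-22,-24,2],1],
  [[0,0,0],[-22,-24,2],1],
  [[0,0,0],[-22,-24,2],1],
  [[0,0,0],[-22,-24,2],1],
  [[0,0,0],[-22,-24,2],1],
  [[0,0,0],[-22,-24,2],1],
  [[0,0,0],[-22,-24,2],1],
  [[0,0,0],[-22,-24,2],1],
])

```text
t: 0.93
tool_pos: [305.4, 366.8, 231.8]
ee_rot: [-0.303, -3.127, 0.001]
force: [0.2, 0.7, 0.7]
opening: 85.3
grip_force: 0.0
```

play_rows([
  [[0,0,0],[-22,-24,2],1],
  [[0,0,0],[-22,-24,2],1],
  [[0,0,0],[-22,-24,2],1],
  [[0,0,0],[-22,-24,2],1],
  [[0,0,0],[-22,-24,2],1],
  [[0,0,0],[-22,-24,2],1],
  [[0,0,0],[-22,-24,2],1],
  [[0,0,0],[-22,-24,2],1],
  [[0,0,0],[-22,-24,2],1],
  [[0,0,0],[-22,-24,2],1],
])

```text
t: 1.77
tool_pos: [475.1, 89.3, 211.9]
ee_rot: [-0.304, -3.127, 0.0]
force: [0.3, 1.5, 0.6]
opening: 85.5
grip_force: 0.0
```

play_rows([
  [[0,0,0],[-22,-24,2],1],
  [[0,0,0],[-22,-24,2],1],
  [[0,0,0],[-22,-24,2],1],
  [[0,0,0],[-22,-24,2],1],
  [[0,0,0],[-22,-24,2],1],
  [[0,0,0],[-22,-24,2],1],
  [[0,0,0],[-22,-24,2],1],
  [[0,0,0],[-22,-24,2],1],
  [[0,0,0],[-22,-24,2],1],
  [[0,0,0],[-20,-22,2],1],
])

```text
t: 2.6
tool_pos: [643.5, -186.0, 191.7]
ee_rot: [-0.305, -3.126, 0.0]
force: [1.1, 0.0, 0.1]
opening: 85.1
grip_force: 0.0
```

```bash
cat > w.py <<'E'
import sys
from h import *
# wrist look: name, then x,y,zlo,zhi,rad groups
def look(fn,groups):
    C,im,d=shot('wrist',fn); P=cloud(C,d)
    for x,y,zl,zh,r in groups:
        m=(d>0)&(abs(P[...,0]-x)<r)&(abs(P[...,1]-y)<r)&(P[...,2]>zl)&(P[...,2]<zh)
        p=P[m]
        if len(p)<10: print('none',len(p)); continue
        q=cv2.minAreaRect(p[:,:2].astype(np.float32)); print(len(p),'z',np.median(p[:,2]).round(1),np.round(q[0],1),np.round(q[1],1),round(q[2],1))
    return C,im,d,P
E
python3 -c "
from w import *
plan([654,-203.3,82],79)
look('w1.png',[(654,-203,90,105,30),(654,-203,34,46,45)])"
```

```text
t 2.6 pos [ 643.5 -186.   191.7] close 78.87 z [-0.001 -0.    -1.   ] q [-0.39  0.19  1.55 -0.    1.39 -1.77] open 85.1 F [1.1 0.  0.1]
turn [-0.0002 -0.001  -0.0023]
shift after turn [-13.6 -15.  109.7]
1080 z 96.9 [ 652.5 -205.9] [23.7 24.4] 77.8
3229 z 40.0 [ 652.7 -206. ] [60.2 60.9] 81.7
```

View pics/w1.png

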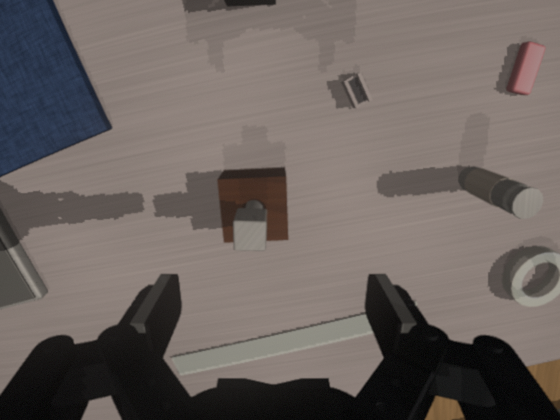

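The wrist view shows the stand at about (253,205), with the pin grip at (250,230) between the open jaws. The arm was still settling, so I go lower and look again.

play_rows([
  [[0,0,0],[0,0,15],1],
  [[0,0,0],[0,0,15],1],
  [[0,0,0],[0,0,10],1],
  [[0,0,0],[0,0,0],1],
  [[0,0,0],[0,0,0],1],
  [[0,0,0],[0,0,0],1],
  [[0,0,0],[0,0,0],1],
  [[0,0,0],[0,0,0],1],
  [[0,0,0],[0,0,0],1],
  [[0,0,0],[0,0,0],1],
])

```text
t: 3.48
tool_pos: [644.0, -183.7, 153.0]
ee_rot: [0.301, 3.126, -0.001]
force: [0.4, 0.7, -0.1]
opening: 85.5
grip_force: 0.0
```

```bash
python3 -c "
from w import *
plan([653,-203.5,82],79)
look('w2.png',[(653,-204,90,105,30),(653,-204,34,46,45)])"
```

```text
t 3.48 pos [ 644.  -183.7  153. ] close 79.01 z [ 1.e-03 -4.e-04 -1.e+00] q [-0.39  0.23  1.58 -0.    1.33 -1.77] open 85.5 F [ 0.4  0.7 -0.1]
turn [-0.0002  0.001   0.0001]
shift after turn [-12.6 -17.7  71. ]
1480 z 96.9 [ 652.6 -205.8] [23.8 24.8] 78.1
4143 z 40.0 [ 652.6 -206.2] [60.5 60.6] 81.3
```

play_rows([
  [[0,0,0],[-7,-10,0],1],
  [[0,0,0],[-5.7,-10.2,0],1],
  [[0,0,0],[0,0,5],1],
  [[0,0,0],[0,0,16],1],
  [[0,0,0],[0,0,20],1],
  [[0,0,0],[0,0,16],1],
  [[0,0,0],[0,0,8],1],
  [[0,0,0],[0,0,5],1],
  [[0,0,0],[0,0,1],1],
  [[0,0,0],[0,0,0],1],
])

```text
t: 4.37
tool_pos: [652.6, -206.2, 81.6]
ee_rot: [0.301, 3.127, -0.0]
force: [-0.0, 0.3, 0.3]
opening: 85.4
grip_force: 0.0
```

play_rows([
  [[0,0,0],[0,0,0],0],
  [[0,0,0],[0,0,0],-0.2],
  [[0,0,0],[0,0,0],-0.4],
  [[0,0,0],[0,0,0],-0.5],
  [[0,0,0],[0,0,0],-0.6],
  [[0,0,0],[0,0,0],-0.8],
  [[0,0,0],[0,0,0],-1],
  [[0,0,0],[0,0,0],-1],
  [[0,0,0],[0,0,0],-1],
  [[0,0,0],[0,0,0],-1],
])

```text
t: 5.2
tool_pos: [652.7, -206.0, 81.9]
ee_rot: [0.301, 3.126, -0.0]
force: [-0.2, 0.2, 3.3]
opening: 23.2
grip_force: 58.9
```

```bash
python3 -c "
from w import *
plan([653,-203.5,82],79);print(telemetry.state()['grip_force'])"
```

```text
t 5.2 pos [ 652.7 -206.    81.9] close 79.0 z [ 9.e-04 -2.e-04 -1.e+00] q [-0.41  0.33  1.58  0.    1.22 -1.79] open 23.2 F [-0.2  0.2  3.3]
turn [-0.0001  0.0009 -0.0001]
shift after turn [ 0.2  2.6 -0.1]
58.87693226337433
```

play_rows([
  [[0,0,0],[0,0,-2],-1],
  [[0,0,0],[0,0,-5],-1],
  [[0,0,0],[0,0,-10],-1],
  [[0,0,0],[0,0,-15],-1],
  [[0,0,0],[0,0,-15],-1],
  [[0,0,0],[0,0,-15],-1],
  [[0,0,0],[0,0,-10],-1],
  [[0,0,0],[0,0,-3],-1],
  [[0,0,0],[10,0,0],-1],
  [[0,0,0],[20,0,0],-1],
])

```text
t: 6.03
tool_pos: [623.9, -200.6, 157.4]
ee_rot: [0.3, 3.125, -0.001]
force: [0.4, 0.3, -0.5]
opening: 23.3
grip_force: 58.9
```

play_rows([
  [[0,0,0],[25,0,0],-1],
  [[0,0,0],[25,0,0],-1],
  [[0,0,0],[25,0,0],-1],
  [[0,0,0],[20,0,0],-1],
  [[0,0,0],[8,-2,0],-1],
  [[0,0,0],[0,0,0],-1],
  [[0,0,0],[0,0,0],-1],
  [[0,0,0],[0,0,0],-1],
  [[0,0,0],[0,0,0],-1],
  [[0,0,0],[0,0,0],-1],
])

```text
t: 6.87
tool_pos: [522.2, -182.7, 156.4]
ee_rot: [0.301, 3.127, -0.0]
force: [0.3, -0.6, 0.1]
opening: 22.9
grip_force: 58.9
```

```bash
python3 -c "
from w import *
plan([462.3,-171,116],79)
look('w3.png',[(463,-170,36,44,35),(441,-38,36,44,35)])"
```

```text
t 6.87 pos [ 522.2 -182.7  156.4] close 79.01 z [ 2.e-04 -0.e+00 -1.e+00] q [-0.47 -0.04  1.87  0.    1.32 -1.85] open 22.9 F [ 0.3 -0.6  0.1]
turn [0.     0.0002 0.0002]
shift after turn [61.   0.1 40.4]
3047 z 40.0 [ 462.2 -170.6] [42.3 42.1] 80.7
3448 z 40.0 [440.6 -39. ] [42.7 43.5] 18.3
```

View pics/w3.png

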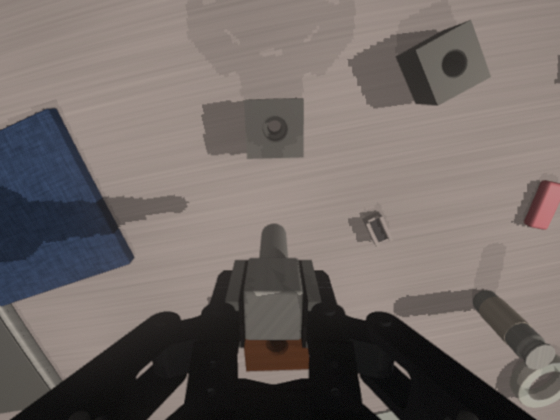

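Spacer 3's bore at (274,128) seems to show a lighter step ring. Spacer 2's bore at (455,63) is uniformly dark. The pin hangs straight at (273,240). I'll check depth inside the bores and where the pin sits in the grip.

```bash
python3 -c "
from w import *
z=np.load('pics/w3.png.npz'); C={k:z[k] for k in('f','cx','cy','k1','Rw','o')}; P=cloud(C,z['d'])
for x,y in((462.2,-170.6),(440.6,-39)):
  r=np.hypot(P[...,0]-x,P[...,1]-y); p=P[(r<12)&(P[...,2]<38)]; print(len(p),np.histogram(p[:,2],bins=range(-4,41,4)))
  # bore mouth centre from pixels below the top
  m=((r<16)&(P[...,2]<37)).astype(np.uint8)
  t=((np.abs(P[...,0]-x)<14)&(np.abs(P[...,1]-y)<14)&(P[...,2]>38.5)&(P[...,2]<42)); print(t.sum())
t=z['tcp'] if 'tcp' in z else np.array([522.2,-182.7,156.4])
q=P.reshape(-1,3); q=q[(np.hypot(q[:,0]-522,q[:,1]+183)<25)&(q[:,2]>166)&(q[:,2]<176)]; print(len(q),q.mean(0),q.min(0),q.max(0))
q=P[225:262,255:292].reshape(-1,3); q=q[q[:,2]>80];print(len(q),q.mean(0),q.min(0),q.max(0))
im=z['im'][30:180,230:500]; cv2.imwrite('pics/w3c.png',cv2.resize(cv2.convertScaleAbs(im[:,:,::-1],alpha=2.2),None,fx=2.9,fy=2.9,interpolation=2))
"
```

```text
427 (array([ 45,  77,   6,   9,  10,   8,   9, 224,  14,  17,   8]), array([-4,  0,  4,  8, 12, 16, 20, 24, 28, 32, 36, 40]))
1088
461 (array([ 0,  1, 16, 30, 42, 51, 66, 60, 75, 71, 49]), array([-4,  0,  4,  8, 12, 16, 20, 24, 28, 32, 36, 40]))
1133
3946 [ 519.18729668 -182.32609341  171.0998072 ] [ 507.4997305 -205.5612021  166.0055132] [ 536.45818967 -158.0557551   175.97949501]
989 [ 514.663365   -181.40388982  119.49641428] [ 439.69855519 -190.60971151   88.08710407] [ 523.68519537 -166.96873969  282.04895222]
```

View pics/w3c.png

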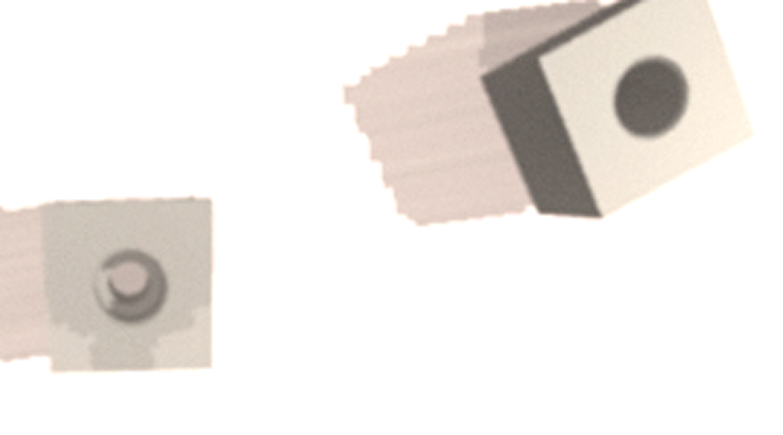

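Depth shows a shelf about 14 mm down in spacer 3, so it is stepped. Spacer 2 shows no shelf, so it looks like the through bore and I try it first.

play_rows([
  [[0,0,0],[4,10,0],-1],
  [[0,0,0],[8.5,22,0],-1],
  [[0,0,0],[9,25,0],-1],
  [[0,0,0],[9,25,0],-1],
  [[0,0,0],[9,25,0],-1],
  [[0,0,0],[8,18.5,0],-1],
  [[0,0,0],[0,0,0],-1],
  [[0,0,0],[0,0,0],-1],
  [[0,0,0],[0,0,0],-1],
  [[0,0,0],[0,0,0],-1],
])

```text
t: 7.75
tool_pos: [499.0, -50.8, 156.4]
ee_rot: [0.302, 3.127, -0.0]
force: [0.4, -0.0, -0.3]
opening: 23.1
grip_force: 59.0
```

```bash
python3 -c "
from w import *
plan([440.6,-39,116],79)
C,im,d,P=look('w4.png',[(441,-38,38,42,35)])
r=np.hypot(P[...,0]-440.6,P[...,1]+39); p=P[(r<12)&(P[...,2]<38)]; print(len(p),np.histogram(p[:,2],bins=range(-4,41,4))[0])
m=((r<14)&(im.sum(2)<0.6*np.median(im[(r>12)&(r<18)&(P[...,2]>38)].sum(1)))).astype(np.uint8)
k=cv2.connectedComponentsWithStats(m); i=1+np.argmax(k[2][1:,4]); uv=k[3][i]; print(k[2][i],uv, toz(C,[uv],39.5))
"
```

```text
t 7.75 pos [499.  -50.8 156.4] close 78.96 z [ 2.e-04 -2.e-04 -1.e+00] q [-0.25 -0.17  1.99 -0.    1.33 -1.63] open 23.1 F [ 0.4 -0.  -0.3]
turn [-0.0002  0.0003 -0.0007]
shift after turn [59.5  0.5 40.4]
2964 z 40.0 [440.6 -39.1] [42.3 42.3] 18.4
424 [100 187  12  15  19  10  16  16  21  15  13]
[264 131  22  11  74] [275.31081081 137.66216216] [[445.41446861 -38.81103322  39.5       ]]
```

play_rows([
  [[0,0,0],[10,0.4,0],-1],
  [[0,0,0],[18,0,0],-1],
  [[0,0,0],[18,0,0],-1],
  [[0,0,0],[10,0,5],-1],
  [[0,0,0],[3.5,0,10],-1],
  [[0,0,0],[0,0,12],-1],
  [[0,0,0],[0,0,8],-1],
  [[0,0,0],[0,0,4],-1],
  [[0,0,0],[0,0,0],-1],
  [[0,0,0],[0,0,0],-1],
])

```text
t: 8.63
tool_pos: [440.5, -38.6, 116.8]
ee_rot: [-0.301, -3.126, -0.0]
force: [-1.1, 0.5, 0.2]
opening: 23.2
grip_force: 59.0
```

play_rows([
  [[0,0,0],[0,0,1.2],-1],
  [[0,0,0],[0,0,1.2],-1],
  [[0,0,0],[0,0,1.2],-1],
  [[0,0,0],[0,0,1.2],-1],
  [[0,0,0],[0,0,1.2],-1],
  [[0,0,0],[0,0,1],-1],
  [[0,0,0],[0,0,1],-1],
  [[0,0,0],[0,0,1],-1],
  [[0,0,0],[0,0,0],-1],
  [[0,0,0],[0,0,0],-1],
])

```text
t: 9.47
tool_pos: [440.3, -38.5, 108.2]
ee_rot: [-0.301, -3.127, -0.0]
force: [0.1, -0.6, -0.7]
opening: 23.3
grip_force: 59.0
```

```bash
python3 -c "
from w import *
plan([440.6,-39,116],79)"
```

```text
t 9.47 pos [440.3 -38.5 108.2] close 79.0 z [-2.e-04  1.e-04 -1.e+00] q [-0.26 -0.27  2.16  0.    1.26 -1.63] open 23.3 F [ 0.1 -0.6 -0.7]
turn [ 0.     -0.0002 -0.    ]
shift after turn [-0.3 -0.4 -7.8]
```

play_rows([
  [[0,0,0],[0,0,1],-1],
  [[0,0,0],[0,0,1],-1],
  [[0,0,0],[0,0,1],-1],
  [[0,0,0],[0,0,1],-1],
  [[0,0,0],[0,0,1],-1],
  [[0,0,0],[0,0,1],-1],
  [[0,0,0],[0,0,1],-1],
  [[0,0,0],[0,0,1],-1],
  [[0,0,0],[0,0,0],-1],
  [[0,0,0],[0,0,0],-1],
])

```text
t: 10.3
tool_pos: [440.3, -38.5, 100.2]
ee_rot: [-0.301, -3.127, -0.0]
force: [0.4, -0.1, -0.0]
opening: 23.2
grip_force: 59.0
```

play_rows([
  [[0,0,0],[0,0,1],-1],
  [[0,0,0],[0,0,1],-1],
  [[0,0,0],[0,0,1],-1],
  [[0,0,0],[0,0,1],-1],
  [[0,0,0],[0,0,1],-1],
  [[0,0,0],[0,0,1],-1],
  [[0,0,0],[0,0,1],-1],
  [[0,0,0],[0,0,1],-1],
  [[0,0,0],[0,0,0],-1],
  [[0,0,0],[0,0,0],-1],
])

```text
t: 11.13
tool_pos: [440.4, -38.5, 92.2]
ee_rot: [-0.301, -3.127, -0.0]
force: [0.7, 0.2, 0.3]
opening: 22.9
grip_force: 59.0
```

The foot is past the step depth with no force on it, so this is the through bore. I continue to just above the desk.

play_rows([
  [[0,0,0],[0,0,2],-1],
  [[0,0,0],[0,0,2.5],-1],
  [[0,0,0],[0,0,2.5],-1],
  [[0,0,0],[0,0,2.5],-1],
  [[0,0,0],[0,0,2.5],-1],
  [[0,0,0],[0,0,2.5],-1],
  [[0,0,0],[0,0,2],-1],
  [[0,0,0],[0,0,2],-1],
  [[0,0,0],[0,0,1],-1],
  [[0,0,0],[0,0,1],-1],
])

```text
t: 11.97
tool_pos: [440.4, -38.5, 71.7]
ee_rot: [-0.301, -3.127, -0.0]
force: [0.4, -0.7, -0.7]
opening: 23.2
grip_force: 59.0
```

play_rows([
  [[0,0,0],[0,0,0.6],-1],
  [[0,0,0],[0,0,0.5],-1],
  [[0,0,0],[0,0,0],-1],
  [[0,0,0],[0,0,0],-1],
  [[0,0,0],[0,0,0],-1],
  [[0,0,0],[0,0,0],-1],
  [[0,0,0],[0,0,-2],-1],
  [[0,0,0],[0,0,-4],-1],
  [[0,0,0],[0,0,-6],-1],
  [[0,0,0],[0,0,-8],-1],
])

```text
t: 12.8
tool_pos: [440.1, -38.5, 91.0]
ee_rot: [-0.301, -3.126, -0.0]
force: [0.4, -1.1, -0.8]
opening: 23.2
grip_force: 59.0
```

play_rows([
  [[0,0,0],[0,0,-8],-1],
  [[0,0,0],[0,0,-8],-1],
  [[0,0,0],[0,0,-10],-1],
  [[0,0,0],[0,0,-15],-1],
  [[0,0,0],[0,0,-15],-1],
  [[0,0,0],[0,0,-5],-1],
  [[0,0,0],[0,0,0],-1],
  [[0,0,0],[0,0,0],-1],
  [[0,0,0],[0,0,0],-1],
  [[0,0,0],[0,0,0],-1],
])

```text
t: 13.63
tool_pos: [439.7, -38.4, 150.5]
ee_rot: [-0.301, -3.125, -0.0]
force: [-0.3, 0.6, -1.2]
opening: 23.2
grip_force: 59.0
```

```bash
python3 -c "
from w import *
plan([652.7,-206,150],79)"
```

```text
t 13.63 pos [439.7 -38.4 150.5] close 79.0 z [-2.1e-03  5.0e-04 -1.0e+00] q [-0.26 -0.33  2.12 -0.    1.35 -1.63] open 23.2 F [-0.3  0.6 -1.2]
turn [ 0.0001 -0.0021 -0.    ]
shift after turn [-241.1 -123.9    0.5]
```

play_rows([
  [[0,0,0],[-10,-5,0],-1],
  [[0,0,0],[-21,-11,0],-1],
  [[0,0,0],[-25,-13,0],-1],
  [[0,0,0],[-25,-13,0],-1],
  [[0,0,0],[-25,-13,0],-1],
  [[0,0,0],[-25,-13,0],-1],
  [[0,0,0],[-25,-13,0],-1],
  [[0,0,0],[-25,-13,0],-1],
  [[0,0,0],[-25,-13,0],-1],
  [[0,0,0],[-20,-9,0],-1],
])

```text
t: 14.47
tool_pos: [640.9, -196.8, 150.1]
ee_rot: [-0.302, -3.125, -0.0]
force: [-0.4, 0.6, -0.6]
opening: 22.9
grip_force: 59.0
```

play_rows([
  [[0,0,0],[-10,-5,0],-1],
  [[0,0,0],[-5,-2.5,5],-1],
  [[0,0,0],[0,0,10],-1],
  [[0,0,0],[0,0,10],-1],
  [[0,0,0],[0,0,5],-1],
  [[0,0,0],[0,0,0],-1],
  [[0,0,0],[0,0,0],-1],
  [[0,0,0],[0,0,0],-1],
  [[0,0,0],[0,0,0],-1],
  [[0,0,0],[0,0,0],-1],
])

```text
t: 15.3
tool_pos: [653.7, -205.8, 122.6]
ee_rot: [0.301, 3.126, -0.001]
force: [0.3, -0.2, 0.2]
opening: 22.9
grip_force: 59.0
```

```bash
python3 -c "
from w import *
plan([652.7,-206,82],79)"
```

```text
t 15.3 pos [ 653.7 -205.8  122.6] close 79.01 z [ 1.3e-03 -5.0e-04 -1.0e+00] q [-0.41  0.29  1.56  0.    1.29 -1.79] open 22.9 F [ 0.3 -0.2  0.2]
turn [-0.0003  0.0013  0.0001]
shift after turn [ 1.  -0.4 40.6]
```

play_rows([
  [[0,0,0],[1,-0.4,4],-1],
  [[0,0,0],[0,0,5],-1],
  [[0,0,0],[0,0,3],-1],
  [[0,0,0],[0,0,3],-1],
  [[0,0,0],[0,0,3],-1],
  [[0,0,0],[0,0,4],-1],
  [[0,0,0],[0,0,4],-1],
  [[0,0,0],[0,0,4],-1],
  [[0,0,0],[0,0,4],-1],
  [[0,0,0],[0,0,3],-1],
])

```text
t: 16.13
tool_pos: [652.2, -205.9, 84.0]
ee_rot: [-0.301, -3.127, -0.0]
force: [0.3, 0.3, -0.0]
opening: 23.1
grip_force: 59.0
```

play_rows([
  [[0,0,0],[0,0,1.5],-1],
  [[0,0,0],[0,0,1],-1],
  [[0,0,0],[0,0,0.8],-1],
  [[0,0,0],[0,0,0],-1],
  [[0,0,0],[0,0,0],-1],
  [[0,0,0],[0,0,0],-1],
  [[0,0,0],[0,0,0],-1],
  [[0,0,0],[0,0,0],-1],
  [[0,0,0],[0,0,0],-1],
  [[0,0,0],[0,0,0],-1],
])

```text
t: 16.97
tool_pos: [652.6, -206.1, 81.9]
ee_rot: [0.301, 3.127, -0.0]
force: [-1.3, 1.3, 3.3]
opening: 22.9
grip_force: 59.5
```

Down on the hole floor. I release, then rise.

play_rows([
  [[0,0,0],[0,0,0],-0.3],
  [[0,0,0],[0,0,0],0],
  [[0,0,0],[0,0,0],0.5],
  [[0,0,0],[0,0,0],1],
  [[0,0,0],[0,0,0],1],
  [[0,0,0],[0,0,0],1],
  [[0,0,0],[0,0,0],1],
  [[0,0,0],[0,0,0],1],
  [[0,0,0],[0,0,-3],1],
  [[0,0,0],[0,0,-8],1],
])

```text
t: 17.8
tool_pos: [651.4, -205.6, 91.2]
ee_rot: [-0.301, -3.125, -0.001]
force: [0.0, -0.1, -0.1]
opening: 85.4
grip_force: 0.0
```

play_rows([
  [[0,0,0],[0,0,-15],1],
  [[0,0,0],[0,0,-20],1],
  [[0,0,0],[0,0,-20],1],
  [[0,0,0],[0,0,-5],1],
  [[0,0,0],[0,0,0],1],
  [[0,0,0],[0,0,0],1],
  [[0,0,0],[0,0,0],1],
  [[0,0,0],[0,0,0],1],
  [[0,0,0],[0,0,0],1],
  [[0,0,0],[0,0,0],1],
])

```text
t: 18.63
tool_pos: [651.9, -205.8, 151.2]
ee_rot: [-0.301, -3.125, -0.001]
force: [-0.1, -0.3, -0.2]
opening: 85.2
grip_force: 0.0
```

```bash
python3 -c "
from w import *
plan([480,-45,150],108.4)
look('w5.png',[(653,-206,90,105,30),(653,-206,34,46,45)])"
```

```text
t 18.63 pos [ 651.9 -205.8  151.2] close 79.0 z [-1.7e-03  7.0e-04 -1.0e+00] q [-0.41  0.26  1.55 -0.    1.34 -1.79] open 85.2 F [-0.1 -0.3 -0.2]
turn [ 0.0008 -0.0016 -0.5131]
shift after turn [112.3 206.8   1.2]
1561 z 96.9 [ 652.3 -206.3] [24.1 24.6] 79.7
4391 z 40.0 [ 652.7 -206. ] [60.2 60.6] 81.4
```

play_rows([
  [[0,0,-0.1026],[0,0,0],1],
  [[0,0,-0.1026],[0,0,0],1],
  [[0,0,-0.1026],[0,0,0],1],
  [[0,0,-0.1026],[0,0,0],1],
  [[0,0,-0.1026],[0,0,0],1],
  [[0,0,0],[6,11,0],1],
  [[0,0,0],[12,22,0],1],
  [[0,0,0],[12,22,0],1],
  [[0,0,0],[12,22,0],1],
  [[0,0,0],[12,22,0],1],
])

```text
t: 19.52
tool_pos: [568.9, -128.3, 152.0]
ee_rot: [0.502, -3.101, -0.001]
force: [0.3, -0.0, 0.9]
opening: 85.1
grip_force: 0.0
```

play_rows([
  [[0,0,0],[12,22,0],1],
  [[0,0,0],[12,22,0],1],
  [[0,0,0],[12,22,0],1],
  [[0,0,0],[12,22,0],1],
  [[0,0,0],[10.3,19.8,0],1],
  [[0,0,0],[0,0,0],1],
  [[0,0,0],[0,0,0],1],
  [[0,0,0],[0,0,0],1],
  [[0,0,0],[0,0,0],1],
  [[0,0,0],[0,0,0],1],
])

```text
t: 20.35
tool_pos: [481.2, -45.8, 152.6]
ee_rot: [-0.501, 3.101, -0.0]
force: [-0.2, -0.0, -0.3]
opening: 85.5
grip_force: 0.0
```

```bash
python3 -c "
from w import *
plan([440.5,-38.7,24],108.4)
look('w6.png',[(441,-38,38,42,35)])"
```

```text
t 20.35 pos [481.2 -45.8 152.6] close 108.34 z [ 2.e-04 -2.e-04 -1.e+00] q [-0.25 -0.22  2.03 -0.    1.33 -2.14] open 85.5 F [-0.2 -0.  -0.3]
turn [-0.0002  0.0001 -0.001 ]
shift after turn [ 36.4  19.6 128.6]
2812 z 40.0 [440.7 -38.9] [41.6 42.1] 18.3
```

play_rows([
  [[0,0,-0.001],[12,6.4,0],1],
  [[0,0,0],[15,8,0],1],
  [[0,0,0],[9.3,5,0],1],
  [[0,0,0],[0,0,10],1],
  [[0,0,0],[0,0,20],1],
  [[0,0,0],[0,0,25],1],
  [[0,0,0],[0,0,25],1],
  [[0,0,0],[0,0,20],1],
  [[0,0,0],[0,0,10],1],
  [[0,0,0],[0,0,0],1],
])

```text
t: 21.23
tool_pos: [438.1, -37.9, 39.3]
ee_rot: [0.502, -3.096, -0.004]
force: [-1.2, -0.1, 0.2]
opening: 85.8
grip_force: 0.0
```

play_rows([
  [[0,0,0],[0,0,8],1],
  [[0,0,0],[0,0,6],1],
  [[0,0,0],[0,0,4],1],
  [[0,0,0],[0,0,0.6],1],
  [[0,0,0],[0,0,0],1],
  [[0,0,0],[0,0,0],1],
  [[0,0,0],[0,0,0],0.4],
  [[0,0,0],[0,0,0],0.2],
  [[0,0,0],[0,0,0],0.1],
  [[0,0,0],[0,0,0],0],
])

```text
t: 22.07
tool_pos: [440.1, -38.2, 24.0]
ee_rot: [-0.504, 3.101, -0.0]
force: [-0.3, -0.8, 1.3]
opening: 42.8
grip_force: 0.0
```

play_rows([
  [[0,0,0],[0,0,0],-0.2],
  [[0,0,0],[0,0,0],-0.5],
  [[0,0,0],[0,0,0],-1],
  [[0,0,0],[0,0,0],-1],
  [[0,0,0],[0,0,0],-1],
  [[0,0,0],[0,0,0],-1],
  [[0,0,0],[0,0,0],-1],
  [[0,0,0],[0,0,0],-1],
  [[0,0,0],[0,0,0],-1],
  [[0,0,0],[0,0,0],-1],
])

```text
t: 22.9
tool_pos: [440.3, -38.3, 24.2]
ee_rot: [-0.504, 3.1, -0.001]
force: [0.4, 0.6, 4.9]
opening: 41.4
grip_force: 61.2
```

```bash
python3 -c "
from w import *
plan([590,176,150],98);plan([590,176,150])"
```

```text
t 22.9 pos [440.3 -38.3  24.2] close 108.45 z [ 7.e-04 -2.e-04 -1.e+00] q [-0.26 -0.13  2.2  -0.    1.07 -2.15] open 41.4 F [0.4 0.6 4.9]
turn [-0.0004  0.0006  0.1824]
shift after turn [-178.   191.4 -125.8]
t 22.9 pos [440.3 -38.3  24.2] close 108.45 z [ 7.e-04 -2.e-04 -1.e+00] q [-0.26 -0.13  2.2  -0.    1.07 -2.15] open 41.4 F [0.4 0.6 4.9]
shift after turn [-209.9  155.9 -125.8]
```

play_rows([
  [[0,0,0],[0,0,-2],-1],
  [[0,0,0],[0,0,-6],-1],
  [[0,0,0],[0,0,-14],-1],
  [[0,0,0],[0,0,-20],-1],
  [[0,0,0],[0,0,-20],-1],
  [[0,0,0],[0,0,-20],-1],
  [[0,0,0],[0,0,-16],-1],
  [[0,0,0],[0,0,-8],-1],
  [[0,0,0],[-6,2.5,0],-1],
  [[0,0,0],[-16,6.7,0],-1],
])

```text
t: 23.73
tool_pos: [457.2, -22.8, 129.2]
ee_rot: [0.501, -3.101, 0.0]
force: [0.2, -0.2, -1.2]
opening: 40.9
grip_force: 60.7
```

play_rows([
  [[0,0,0],[-27,11.3,0],-1],
  [[0,0,0],[-27,11.3,0],-1],
  [[0,0,0],[-27,11.3,0],-1],
  [[0,0,0],[-27,11.3,0],-1],
  [[0,0,0],[-27,11.3,0],-1],
  [[0,0,0],[-27,11.3,0],-1],
  [[0,0,0],[-27,11.3,0],-1],
  [[0,0,0],[-27,11.3,0],-1],
  [[0,0,0],[-27,11.3,0],-1],
  [[0,0,0],[-27,11.3,0],-1],
])

```text
t: 24.57
tool_pos: [678.1, 171.6, 126.8]
ee_rot: [0.503, -3.097, -0.0]
force: [-0.9, 0.1, -0.6]
opening: 41.2
grip_force: 60.7
```

play_rows([
  [[0,0,0],[-27,11.3,0],-1],
  [[0,0,0],[-21,9,0],-1],
  [[0,0,0],[-10,4.4,0],-1],
  [[0,0,0],[0,0,0],-1],
  [[0,0,0],[0,0,0],-1],
  [[0,0,0],[0,0,0],-1],
  [[0,0,0],[0,0,0],-1],
  [[0,0,0],[0,0,0],-1],
  [[0,0,0],[0,0,0],-1],
  [[0,0,0],[0,0,0],-1],
])

```text
t: 25.4
tool_pos: [725.3, 211.5, 130.1]
ee_rot: [-0.503, 3.101, -0.0]
force: [-0.7, -0.3, -0.4]
opening: 41.2
grip_force: 60.7
```

```bash
python3 -c "
from w import *
plan([660,190,86])
C,im,d,P=look('w7.png',[(660,190,56,61,30),(660,190,20,62,30),(665,190,5,15,80)])
m=(abs(P[...,2]-58)<2)&(np.hypot(P[...,0]-660,P[...,1]-190)<25); print(m.sum(),P[m].mean(0),P[m].min(0),P[m].max(0))
"
```

```text
t 25.4 pos [725.3 211.5 130.1] close 108.42 z [ 2.e-04  0.e+00 -1.e+00] q [ 0.19  0.44  1.37 -0.    1.34 -1.71] open 41.2 F [-0.7 -0.3 -0.4]
shift after turn [68.8  0.3 44.1]
263 z 57.7 [661.5 190.8] [10.3 10.7] 81.2
521 z 56.1 [661.4 190.6] [14.6 14.5] 18.4
20755 z 10.0 [661.5 190.8] [119.1 118.8] 31.6
263 [661.45841779 190.71286183  57.68808823] [656.10914874 185.1866244   56.04431977] [667.16106668 195.981478    59.67390118]
```

View pics/w7.png

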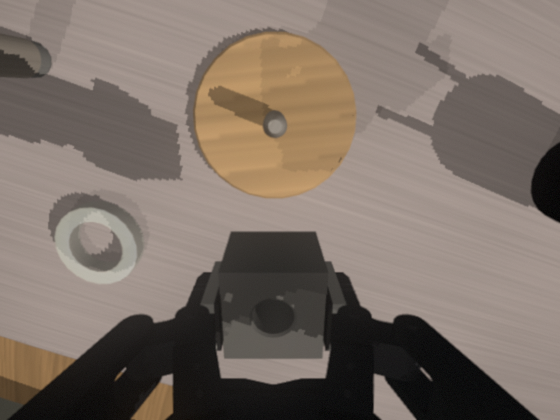

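The spindle is at (275,124) in the picture, world (661.5,190.8), and the spacer hangs square in the jaws at (273,300).

play_rows([
  [[0,0,0],[8,0.4,0],-1],
  [[0,0,0],[16,0,0],-1],
  [[0,0,0],[18,0,0],-1],
  [[0,0,0],[15,0,0],-1],
  [[0,0,0],[8,0,0],-1],
  [[0,0,0],[2.3,0,6],-1],
  [[0,0,0],[0,0,12],-1],
  [[0,0,0],[0,0,14],-1],
  [[0,0,0],[0,0,8],-1],
  [[0,0,0],[0,0,3],-1],
])

```text
t: 26.28
tool_pos: [660.0, 190.7, 82.9]
ee_rot: [0.503, -3.096, 0.0]
force: [-0.2, 0.3, -1.5]
opening: 41.6
grip_force: 60.7
```

play_rows([
  [[0,0,0],[0,0,0],-1],
  [[0,0,0],[0,0,0],-1],
  [[0,0,0],[0,0,0],-1],
  [[0,0,0],[0,0,0],-1],
  [[0,0,0],[0,0,0],-1],
  [[0,0,0],[0,0,0],-1],
  [[0,0,0],[0,0,0],-1],
  [[0,0,0],[0,0,0],-1],
  [[0,0,0],[0,0,0],-1],
  [[0,0,0],[0,0,0],-1],
])

```text
t: 27.12
tool_pos: [661.5, 191.0, 86.8]
ee_rot: [-0.504, 3.101, -0.0]
force: [-0.1, 0.4, -1.2]
opening: 41.4
grip_force: 60.7
```

```bash
python3 -c "
from w import *
plan([661.3,190.7,34.4],108.45)"
```

```text
t 27.12 pos [661.5 191.   86.8] close 108.45 z [ 0. -0. -1.] q [ 0.17  0.34  1.57 -0.    1.23 -1.72] open 41.4 F [-0.1  0.4 -1.2]
turn [-0.  0. -0.]
shift after turn [ 0.3 -0.2 52.4]
```

play_rows([
  [[0,0,0],[0.2,-0.2,1.5],-1],
  [[0,0,0],[0,0,1.5],-1],
  [[0,0,0],[0,0,1.5],-1],
  [[0,0,0],[0,0,1.5],-1],
  [[0,0,0],[0,0,1.5],-1],
  [[0,0,0],[0,0,1.5],-1],
  [[0,0,0],[0,0,1.5],-1],
  [[0,0,0],[0,0,1.5],-1],
  [[0,0,0],[0,0,0],-1],
  [[0,0,0],[0,0,0],-1],
])

```text
t: 27.95
tool_pos: [661.3, 190.7, 74.6]
ee_rot: [0.504, -3.101, 0.0]
force: [0.2, 0.2, -0.6]
opening: 41.4
grip_force: 60.7
```

play_rows([
  [[0,0,0],[0,0,1.5],-1],
  [[0,0,0],[0,0,1.5],-1],
  [[0,0,0],[0,0,1.5],-1],
  [[0,0,0],[0,0,1.5],-1],
  [[0,0,0],[0,0,1.5],-1],
  [[0,0,0],[0,0,1.5],-1],
  [[0,0,0],[0,0,1.5],-1],
  [[0,0,0],[0,0,1.5],-1],
  [[0,0,0],[0,0,0],-1],
  [[0,0,0],[0,0,0],-1],
])

```text
t: 28.78
tool_pos: [661.3, 190.7, 62.6]
ee_rot: [0.504, -3.101, 0.0]
force: [0.3, 0.6, -0.7]
opening: 41.1
grip_force: 60.7
```

play_rows([
  [[0,0,0],[0,0,2.5],-1],
  [[0,0,0],[0,0,2.5],-1],
  [[0,0,0],[0,0,2.5],-1],
  [[0,0,0],[0,0,2.5],-1],
  [[0,0,0],[0,0,2.5],-1],
  [[0,0,0],[0,0,2.5],-1],
  [[0,0,0],[0,0,2.5],-1],
  [[0,0,0],[0,0,2.5],-1],
  [[0,0,0],[0,0,2],-1],
  [[0,0,0],[0,0,1.5],-1],
])

```text
t: 29.62
tool_pos: [661.3, 190.7, 38.9]
ee_rot: [0.504, -3.101, 0.0]
force: [0.3, -0.4, -2.1]
opening: 41.4
grip_force: 60.7
```

play_rows([
  [[0,0,0],[0,0,1],-1],
  [[0,0,0],[0,0,1],-1],
  [[0,0,0],[0,0,1],-1],
  [[0,0,0],[0,0,0.6],-1],
  [[0,0,0],[0,0,0.4],-1],
  [[0,0,0],[0,0,0],-1],
  [[0,0,0],[0,0,0],-1],
  [[0,0,0],[0,0,0],-1],
  [[0,0,0],[0,0,0],-1],
  [[0,0,0],[0,0,0],-1],
])

```text
t: 30.45
tool_pos: [661.4, 190.7, 35.4]
ee_rot: [-0.504, 3.101, -0.0]
force: [-0.4, 0.2, -1.3]
opening: 41.1
grip_force: 60.7
```

play_rows([
  [[0,0,0],[0,0,0.3],-1],
  [[0,0,0],[0,0,0.3],-1],
  [[0,0,0],[0,0,0.2],-1],
  [[0,0,0],[0,0,0],-1],
  [[0,0,0],[0,0,0],-1],
  [[0,0,0],[0,0,0],-1],
  [[0,0,0],[0,0,0],-1],
  [[0,0,0],[0,0,0],-1],
  [[0,0,0],[0,0,0],-1],
  [[0,0,0],[0,0,0],-1],
])

```text
t: 31.28
tool_pos: [661.4, 190.7, 34.5]
ee_rot: [-0.504, 3.101, -0.0]
force: [-0.4, -0.2, -2.0]
opening: 41.5
grip_force: 60.7
```

play_rows([
  [[0,0,0],[0,0,0],0.1],
  [[0,0,0],[0,0,0],0.2],
  [[0,0,0],[0,0,0],0.4],
  [[0,0,0],[0,0,0],0.7],
  [[0,0,0],[0,0,0],1],
  [[0,0,0],[0,0,0],1],
  [[0,0,0],[0,0,0],1],
  [[0,0,0],[0,0,0],1],
  [[0,0,0],[0,0,-3],1],
  [[0,0,0],[0,0,-8],1],
])

```text
t: 32.12
tool_pos: [660.3, 190.5, 44.4]
ee_rot: [0.503, -3.098, 0.0]
force: [-0.7, -0.4, 0.5]
opening: 85.6
grip_force: 0.0
```

play_rows([
  [[0,0,0],[0,0,-15],1],
  [[0,0,0],[0,0,-20],1],
  [[0,0,0],[0,0,-25],1],
  [[0,0,0],[0,0,-25],1],
  [[0,0,0],[0,0,-20],1],
  [[0,0,0],[0,0,-10],1],
  [[0,0,0],[0,0,0],1],
  [[0,0,0],[0,0,0],1],
  [[0,0,0],[0,0,0],1],
  [[0,0,0],[0,0,0],1],
])

```text
t: 32.95
tool_pos: [660.2, 190.5, 158.1]
ee_rot: [0.503, -3.097, 0.0]
force: [0.5, 0.8, -0.3]
opening: 85.3
grip_force: 0.0
```

```bash
python3 -c "
from w import *
plan([661.3,190.7,34.4],108.45)
C,im,d,P=look('w8.png',[(661.5,190.8,45,53,30),(661.5,190.8,55,61,30)])
m=(abs(P[...,2]-50)<4)&(np.hypot(P[...,0]-661,P[...,1]-190)<25)&(np.hypot(P[...,0]-661,P[...,1]-190)>12); p=P[m]; A=np.c_[p[:,:2]-[661,190],np.ones(len(p))]; print(np.linalg.lstsq(A,p[:,2],rcond=None)[0])
C,im,d=shot('top','top2.png')
z=np.load('pics/top2.png.npz'); P=cloud(C,d)
for x,y,zz in((455.9,136.1,40),(463.4,-168.5,40),(654,-203.4,97)):
  p=P[(abs(P[...,0]-x)<30)&(abs(P[...,1]-y)<30)&(abs(P[...,2]-zz)<5)]; print(len(p),p.mean(0),cv2.minAreaRect(p[:,:2].astype(np.float32)))
"
```

```text
t 32.95 pos [660.2 190.5 158.1] close 108.45 z [-3.6e-03 -6.0e-04 -1.0e+00] q [ 0.17  0.26  1.53  0.    1.35 -1.72] open 85.3 F [ 0.5  0.8 -0.3]
turn [ 0.0006 -0.0036  0.    ]
shift after turn [ -1.1  -0.2 123.7]
2719 z 50.0 [661.5 190.1] [42.4 42.1] 18.6
181 z 57.3 [661.  190.5] [11.3 10.7] 62.7
[6.25713391e-03 2.71993378e-03 4.99948066e+01]
0 [nan nan nan] ((0.0, 0.0), (0.0, 0.0), 0.0)
456 [ 463.05037739 -167.77674576   39.807108  ] ((463.35089111328125, -168.583740234375), (44.69256591796875, 41.59218215942383), 80.87117004394531)
186 [ 653.79007109 -203.29722733   96.60685045] ((654.2966918945312, -203.95518493652344), (26.44339370727539, 24.63520050048828), 77.98482513427734)<string>:9: RuntimeWarning: Mean of empty slice.
  ret = um.true_divide(
```

View pics/w8.png

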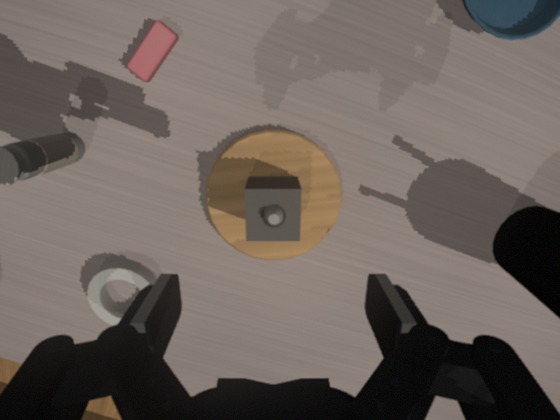

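The spacer stands flat on the disc around the spindle at (273,215), with its top at 50 mm. The pin and spacer 3 have not moved. Spacer 1 is hidden by the arm in this view and was never approached.

```bash
python3 -c "
from bench import order
print(order.finish_job())"
```

```text
the job is handed in; nothing more can be done
None
```

The through-bore spacer (the middle of the three) now stands flat on the turntable disc over its spindle; the pin is back fully down in its stand, the other two spacers were left alone, and the job is handed in with no verdict returned.

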